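Moisture reading on a sloping timber piece

TASK

Take the orange moisture meter out of its stand and take a reading on the dark timber piece: put the tip of the meter's sprung nose on the white dot, with the meter square to the sloping face, press until the nose is about half way in (5 of its 10 mm), and hold it still like that for two seconds. Never jam the nose fully in or push the tilting table out of its angle. Then put the meter back in its stand, upright and fully down, and let go; leave the pale piece and the other tools alone.

Things in the scene. Friction and masses are not known exactly. Their poses are not given: they have to be found in the camera images.
- meter: orange handheld meter, 180 g, standing nose down in its stand. Housing 44 x 28 x 90 mm (x, y, z), origin at the centre of the housing's underside, z up. Below it a black barrel 18 mm in diameter, 25 mm long, then the steel nose, 12 mm in diameter, round end. Grip it across the 28 mm (y) on its upper 30 mm, just above the stand. Either half-turn about z is the same
- nose (a joint): how far the sprung nose is pushed into the meter: 0 m is fully out, 0.010 m is fully in. Spring: about 2.1 N to start moving, 5.6 N at 5 mm, 9 N at 10 mm
- nose_tip (a point): the very end of the nose, 45 mm below the meter's origin when the nose is out; z points up along the meter, into the housing
- stand: fixed grey and black stand for the meter, 85 x 75 mm foot, origin at the centre of its underside. Open pocket 54 x 36 mm (x, y), rim 85 mm high; inside, two ledges 55 mm high with a 26 mm gap between them (along x) for barrel and nose
- stand_seat (a point): centre of the stand's pocket at ledge height, 55 mm above the bench: where the meter's origin is when it is home. Axes as the stand
- dark_table: fixed grey tilting table with the dark timber piece. Base 170 x 150 x 10 mm, origin at the centre of its underside; two cheeks 85 mm high at y = +-62 mm, lock knob out to y = 91 mm. A 130 x 104 x 20 mm aluminium bed is centred on a tilt axis along y, 75 mm up; its low edge has a lip 18 mm above the bed face. The timber, 112 x 80 mm, fixed on the bed, has a 16 mm white dot on its upper face
- dark_bed (a joint): angle of the dark piece's bed (rad): 0 is level, positive raises the far (+x) edge so that the face slopes towards the table's -x side; locked stiffly somewhere between 0.44 and 0.73
- dark_aim (a point): point on the bed's upper face straight below the centre of the dark piece's white dot; z is the outward normal of the sloping face. The dot lies along +z from here by the timber's thickness, which is not measured: 24 to 38 mm, differing each time, so feel for the surface
- pale_table: fixed grey tilting table with the pale timber piece. Base 170 x 150 x 10 mm, origin at the centre of its underside; two cheeks 85 mm high at y = +-62 mm, lock knob out to y = 91 mm. A 130 x 104 x 20 mm aluminium bed is centred on a tilt axis along y, 75 mm up; its low edge has a lip 18 mm above the bed face. Same table and dot, not to be touched
- pale_bed (a joint): angle of the pale piece's bed, as for the dark one
- square: joiner's square lying on the bench: dark wooden stock 22 x 110 x 16 mm, origin at the centre of its underside, steel blade 150 x 30 x 4 mm towards +x. Leave alone
- gauge: wooden marking gauge: head 60 x 45 x 30 mm, origin under its centre, beam 170 mm long along y, brass screw on top to 42 mm height. Leave alone
- offcut: wooden offcut 45 x 140 x 35 mm, origin under its centre. Leave alone
Mind the look-alikes: they are no part of the job. Leave any pink look-alike of the meter alone.

How it is judged:
On the way:
1. the held meter's nose tip is on the dark piece's white dot (within 8 mm each way along the face), the meter square to the face within 10 degrees, the nose pushed in 3 to 7 mm, and still, for 1.5 s (value of joint nose between 0.003 and 0.007 m and x of nose_tip in the frame of dark_aim between -0.008 and 0.008 m and y of nose_tip in the frame of dark_aim between -0.008 and 0.008 m and angle between the z axis of meter and the z axis of dark_aim, either way round below 0.18 rad and contact force between meter and dark_table above 1 N and contact force between the fingers and meter above 1 N and linear speed of meter below 0.015 m/s and angular speed of meter below 0.2 rad/s), for 1.5 s.
At the end, for the whole second after the job is handed in: the meter is back in its stand: upright within 7 degrees, origin within 9 mm sideways and 5 mm in height of the seat, nose out, at rest and released (horizontal distance between meter and stand_seat below 0.009 m and z of meter in the frame of stand_seat between -0.004 and 0.005 m and angle between meter's own z axis and vertical below 0.12 rad and linear speed of meter below 0.02 m/s and value of joint nose below 0.0015 m); the robot touches nothing.
It fails at once if the nose is jammed in (past 9 mm) (value of joint nose above 0.009 m).
It fails at once if the dark piece's table is pushed out of its angle (aim point moved over 6 mm) (distance of dark_aim from where it was at the start of the episode above 0.006 m).
It fails at once if the pale piece or its table is touched (over 1 N) (contact force between pale_table and anything else above 1 N).
It fails at once if the square, the marking gauge or the offcut is moved more than 15 mm (distance of any of square, gauge, offcut from where it was at the start of the episode above 0.015 m).
It also fails if it takes over 54 s, if anything falls off the work surface, if the arm or the gripper's body presses on something with over 40 N, if the wrist force passes 120 N, or if a joint passes its speed limit or range.

ROBOT

A 6-joint arm with a two-finger parallel gripper is mounted at the origin on the work surface. World frame = base frame: x ahead of the robot, y to its left, z up, the work surface at z = 0. Lengths are in m, angles in rad, forces in N, time in s.
With the tool pointing down it reaches from about 0.225 to 0.875 m from the base axis. Payload 3.4 kg.
Tool frame: the origin (TCP) lies on the centre line of the jaws, within the pads' length; the fingertips stand 11 mm ahead of it and the grasp point (between the pads) lies 8 mm behind it; z points along the fingers, y is the line along which they close (so a half turn about z gives the same grasp; the last joint's range is limited). The gripper opens to 85 mm and grips with 20 to 120 N. Pads are 22 mm wide; open, the fingers measure 114 mm over their backs; the gripper's body (76 mm by 85 mm) begins 54 mm behind the grasp point. The pads swing forward as they close: fully open they stand 13 mm farther back than shut.
Start: joints at [1, 0.276, 1.505, -0, 1.361, -0.121], TCP at [0.25, 0.518, 0.242] pointing down, gripper open.
Joint ranges: [-2.89, 2.89], [-0.75, 2.08], [0.22, 2.7], [-1.18, 4.32], [0.11, 2.71], [-2.7, 2.7]. Speed limits (rad/s): [2.57, 2.57, 3.14, 3.14, 3.14, 3.14].

INTERFACE

Orientations are given as a unit quaternion [w, x, y, z].
In Python, from rig import manip, eyes, job gives the robot as it stands.
- The arm moves only by the tool drive_tool, never from a script. Its argument "rows" is a list of rows, each a list of 3 entries, a list of its own where there are three numbers: the turn, a rotation vector about the world's x, y, z in rad, then the shift along the world's x, y, z in cm, then the finger opening in cm, from 0 to 8.54. A call has 1 to 8 rows; each row shifts and turns the commanded pose from where the row before left it; what a row does not reach is not made up. A row lasts 1/8 s, in which the tool goes at most 62.5 mm and 10.7 degrees, less where a joint would pass 70% of its speed; a pose out of reach is approached as far as the arm can. A call is refused whole if a number of a shift passes 6.25 or a number of a turn 0.188, either way. A call with a gripper value outside its range is refused whole. The fingers move at their own pace and stop on an object; "force" is the grip in N (left out, the last holds). Time passes only in rows, so rows that do not move let the fingers close. It gives the time, the measured TCP pose, the force, the opening and the grip force at its end, in the units of the state.
- manip.get_state(): the state, without advancing time (a new reading comes with each control period).
- eyes.get_image(name): name is "scene" or "side" or "wrist"; returns the picture (400x640x3 uint8, red, green, blue); there is no depth.
- eyes.get_calibration(name): a dict with "camera_matrix" (3x3 intrinsics, pixels), "k1" (the pictures are not rectified: a ray, as slopes to the right and down, at radius r is drawn at 1 + k1 r^2 times it, then the intrinsics apply), "view" (4x4, takes a point from world to camera coordinates). Camera axes: x right, y up, looking along -z (the intrinsics and any distortion apply to the point x, -y, -z); pixel columns grow to the right and rows downward; lengths in m; the calibration is good to about 2 mm. A picture is of the moment at which its call begins: read the wrist's pose just before it. get_calibration takes no time and is no camera call; for the wrist camera it gives the pose at the moment of the call.
- job.sign_off(): hands the job in; it is judged then, once.
The state is a dict: "clock": time; "qpos": joint angles; "qd": joint speeds; "effort": joint torques, N m; "position": TCP position; "ee_rot": TCP orientation; "contact_force": force on the tool from outside, world axes, zero at the start; "moment": the same for the moment, N m; "width": finger opening in m; "gripper_force": force on a finger pad.
Only numpy, scipy, OpenCV 4.12 (cv2) and the standard library are available. Lean on these libraries where they do the work, as an engineer would, in place of code of your own. Each camera call takes 0.05 s, during which the arm holds its last target. There are 200 camera calls.

## Working session

There is one attempt and no reset: what is moved stays moved. The work goes in short steps, Python scripts to look and compute and a tool call to move; the robot and the scene stay as the last step left them, time stands still between calls to the robot, and variables do not carry over. Pictures are saved under pics/ and viewed, at most 10 in all, crops included, and the job is handed in when it is done.

Besides the shell and the picture viewer there is one more tool, called after ">>>" as name([rows], argument=value, ...), one row to a line, values as JSON. drive_tool: Moves the arm, as the interface text tells. Its arguments: {"type":"object","properties":{"rows":{"type":"array"},"force":{"type":"number"}},"required":["rows"]}

```bash
mkdir -p pics; python3 - <<'E'
from rig import manip,eyes,job
import cv2,json
for n in("scene","side"):
    im=eyes.get_image(n); cv2.imwrite(f"pics/{n}0.png",im[:,:,::-1]); c=eyes.get_calibration(n); print(n,c)
s=manip.get_state();print(s)
E
```

```text
scene {'camera_matrix': array([[471.4180187 ,   0.        , 320.13032817],
       [  0.        , 471.4180187 , 200.55741347],
       [  0.        ,   0.        ,   1.        ]]), 'k1': -0.10006349977629586, 'view': array([[-0.57567626,  0.81766716, -0.00415471,  0.33881051],
       [-0.66735868, -0.4669039 ,  0.58020095,  0.35758386],
       [ 0.47247141,  0.33678059,  0.81446277, -1.66466266],
       [ 0.        ,  0.        ,  0.        ,  1.        ]])}
side {'camera_matrix': array([[448.75161389,   0.        , 321.18071796],
       [  0.        , 448.75161389, 194.31104646],
       [  0.        ,   0.        ,   1.        ]]), 'k1': -0.02658977718781175, 'view': array([[ 0.93389228, -0.35687341,  0.02205854, -0.56264082],
       [ 0.16628142,  0.48809678,  0.85680337, -0.15538251],
       [-0.31653705, -0.79649413,  0.51517123, -1.27851664],
       [ 0.        ,  0.        ,  0.        ,  1.        ]])}
{'clock': 0.1, 'qpos': array([ 1.00001375e+00,  2.76538344e-01,  1.50603507e+00,  2.06637712e-05,
        1.36071819e+00, -1.20970731e-01]), 'qd': array([ 0.00065074, -0.00183729, -0.00381698,  0.00026352,  0.00028831,
       -0.0002684 ]), 'effort': array([-6.00821149e-04, -4.17699552e+01, -2.46403009e+01, -2.94822285e-04,
        5.76571256e-03,  5.83056504e-06]), 'position': array([0.24973446, 0.51741273, 0.24151108]), 'ee_rot': array([-2.97494647e-04,  2.23016685e-01,  9.74814257e-01, -7.95742046e-04]), 'contact_force': array([-0.72958956, -0.03804032, -0.15169069]), 'moment': array([-0.03100622, -0.02380607,  0.03932875]), 'gripper_force': 0.0, 'width': 0.08555855514562179}
```

View pics/scene0.png

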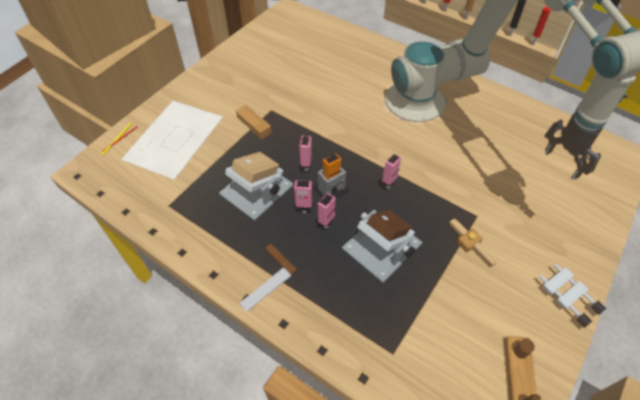

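View pics/side0.png

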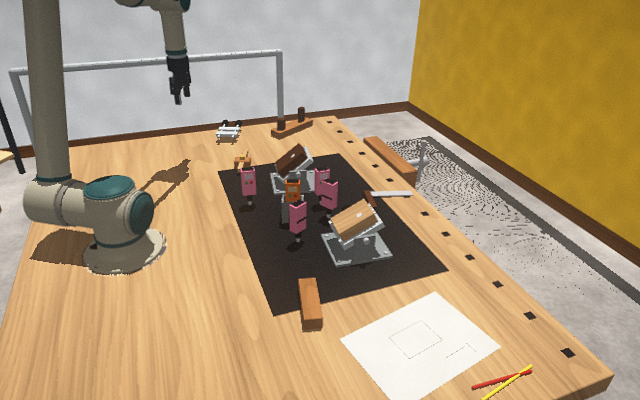

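Scene view: the candidates for the meter are the orange one at (331,168) in the grey stand, and pink ones at (306,152), (303,194), (327,211) and (391,170). I choose the orange one. The dark table is at (388,235) and the pale one at (256,180). Next is a close crop, with first positions by triangulation.

```bash
cat > h.py <<'E'
import numpy as np,cv2
from rig import manip,eyes,job
def ray(c,uv):
    K=c["camera_matrix"];k=c["k1"]
    p=np.array([(uv[0]-K[0,2])/K[0,0],(uv[1]-K[1,2])/K[1,1]]);q=p.copy()
    for _ in range(20): q=p/(1+k*(q@q))
    V=c["view"];R=V[:3,:3];o=-R.T@V[:3,3]
    d=R.T@np.array([q[0],-q[1],-1.]);return o,d/np.linalg.norm(d)
def proj(c,X):
    V=c["view"];K=c["camera_matrix"];x=V[:3,:3]@X+V[:3,3];q=np.array([x[0],-x[1]])/-x[2]
    q=q*(1+c["k1"]*(q@q));return K[:2,:2]@q+K[:2,2]
def onz(c,uv,z):
    o,d=ray(c,uv);return o+d*(z-o[2])/d[2]
def tri(rs):
    A=sum(np.eye(3)-np.outer(d,d) for o,d in rs);b=sum((np.eye(3)-np.outer(d,d))@o for o,d in rs)
    X=np.linalg.solve(A,b);return X,[np.linalg.norm(np.cross(X-o,d)) for o,d in rs]
def blobs(im,f,amin=8):
    hsv=cv2.cvtColor(im,cv2.COLOR_RGB2HSV);m=f(*[hsv[...,i].astype(int) for i in range(3)]).astype(np.uint8)
    n,l,s,c=cv2.connectedComponentsWithStats(m);return [(s[i].tolist(),c[i].round(1)) for i in range(1,n) if s[i,4]>=amin],l
E
python3 - <<'E'
from h import *
S=cv2.imread("pics/scene0.png")[:,:,::-1].copy();D=cv2.imread("pics/side0.png")[:,:,::-1].copy()
cs,cd=eyes.get_calibration("scene"),eyes.get_calibration("side")
for n,im,(x0,y0,w,h) in(("scene",S,(220,130,230,160)),("side",D,(220,130,190,140))):
    print(n,"orange",[b for b in blobs(im,lambda h,s,v:(h>4)&(h<16)&(s>200)&(v>140),15)[0]])
    print(" pink",[b for b in blobs(im,lambda h,s,v:(h>160)&(s>70)&(v>120),30)[0]])
a=cv2.resize(S[130:290,210:450],None,fx=3.3,fy=3.3,interpolation=2)[:300*2];cv2.imwrite("pics/c1.png",a[:,:,::-1])
a=cv2.resize(D[130:270,225:405],None,fx=4.2,fy=4.2,interpolation=2);cv2.imwrite("pics/c2.png",a[:,:,::-1])
# table base corners guess later
E
```

```text
scene orange [([327, 162, 13, 13, 42], array([333. , 169.3]))]
 pink [([299, 136, 13, 30, 259], array([305.1, 152.4])), ([383, 157, 18, 27, 295], array([390.7, 170.9])), ([294, 180, 18, 27, 313], array([303.1, 194.9])), ([318, 196, 18, 30, 333], array([326.1, 211.1]))]
side orange []
 pink [([240, 167, 16, 29, 280], array([248.2, 182.6])), ([314, 168, 24, 41, 514], array([325.7, 189.4])), ([289, 202, 17, 31, 381], array([297., 217.]))]
```

View pics/c1.png

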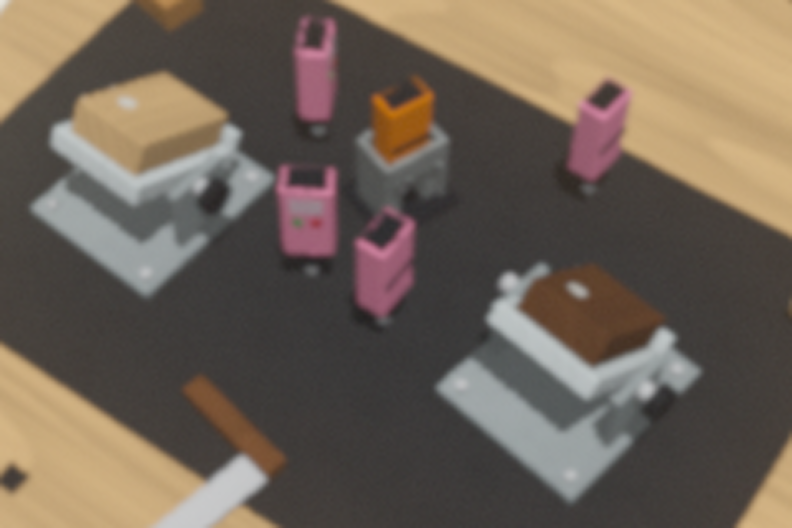

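View pics/c2.png

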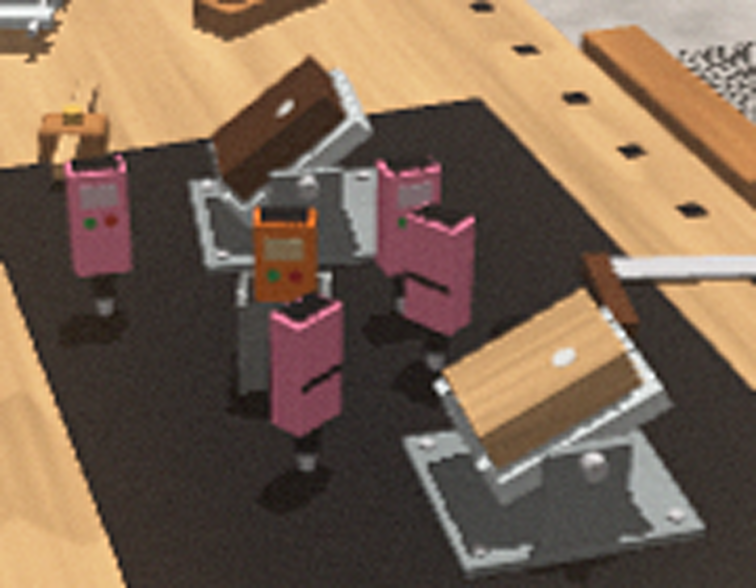

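The crops show the orange meter upright in its grey stand, with its top plate at scene (333,158) and side (293,181). The dark dot is at scene (385,218) and side (293,155). The face slopes toward the robot. The three visible base corners give the table's yaw.

```bash
python3 - <<'E'
from h import *
cs,cd=eyes.get_calibration("scene"),eyes.get_calibration("side")
f=lambda x,y:(210+x/3.3,130+y/3.3); g=lambda x,y:(225+x/4.2,130+y/4.2)
np.set_printoptions(precision=4,suppress=True)
print("metertop",tri([ray(cs,f(406,93)),ray(cd,g(285,213))]))
print("dot",tri([ray(cs,f(577,289)),ray(cd,g(286,107))]))
P=[onz(cs,f(*p),.01)[:2] for p in((435,386),(571,502),(702,370))];print("base",P,np.linalg.norm(P[1]-P[0]),np.linalg.norm(P[2]-P[1]))
Q=[onz(cd,g(*p),.01)[:2] for p in((190,180),(208,270),(378,167))];print("baseside",Q)
c=(P[0]+P[2])/2;d=(P[1]-P[2]);e=P[1]-P[0];print("c",c,"yaw",np.arctan2(d[1],d[0]),np.arctan2(-e[0],e[1]))
for n,p in(("a",(309,20)),("b",(410,90)),("c",(607,95)),("d",(307,178)),("e",(386,230))):print("topz.145",n,onz(cs,f(*p),.13))
# meter top corners, both
print([onz(cs,f(*p),.145)[:2] for p in((373,95),(385,110),(433,92),(420,78))])
print([onz(cd,g(*p),.145)[:2] for p in((255,208),(315,210))])
E
```

```text
metertop (array([ 0.4988, -0.02  ,  0.1443]), [np.float64(0.0016319248959303786), np.float64(0.00163192489593039)])
dot (array([0.5693, 0.1942, 0.1174]), [np.float64(0.0005179418592430704), np.float64(0.0005179418592431691)])
base [array([0.6539, 0.1197]), array([0.6806, 0.2689]), array([0.5111, 0.2975])] 0.15158207297343756 0.17187343822712267
baseside [array([0.5105, 0.2901]), array([0.4834, 0.1363]), array([0.6767, 0.2602])]
c [0.5825 0.2086] yaw -0.16696548733971714 -0.17712211959281549
topz.145 a [ 0.4655 -0.1455  0.13  ]
topz.145 b [ 0.482  -0.0252  0.13  ]
topz.145 c [0.3892 0.1169 0.13  ]
topz.145 d [ 0.6099 -0.0413  0.13  ]
topz.145 e [0.6159 0.0422 0.13  ]
[array([ 0.5155, -0.0408]), array([ 0.5233, -0.0231]), array([ 0.4835, -0.001 ]), array([ 0.4768, -0.0188])]
[array([ 0.4814, -0.0091]), array([ 0.5211, -0.0256])]
```

Positions fit: meter top at (0.499,-0.020,0.144) against 0.145 expected, and table base 0.152x0.172 against 0.150x0.170. I'll move over the dark table for a wrist view.

>>> drive_tool([
  [[0, 0, 0], [2.3, -3.2, 1.8], 8.5],
  [[0, 0, 0], [2.3, -3.2, 1.8], 8.5],
  [[0, 0, 0], [2.3, -3.2, 1.8], 8.5],
  [[0, 0, 0], [2.3, -3.2, 1.8], 8.5],
  [[0, 0, 0], [2.3, -3.2, 1.8], 8.5],
  [[0, 0, 0], [2.3, -3.2, 1.8], 8.5],
  [[0, 0, 0], [2.3, -3.2, 1.8], 8.5],
  [[0, 0, 0], [2.3, -3.2, 0], 8.5],
])

```text
clock: 1.1
position: [0.4351, 0.261, 0.3696]
ee_rot: [0.001, 0.223, 0.975, 0.001]
contact_force: [1.5, 0.7, 0.7]
width: 0.0853
gripper_force: 0.0
```

```bash
python3 - <<'E'
from h import *
np.set_printoptions(precision=4,suppress=True)
c=eyes.get_calibration("wrist");im=eyes.get_image("wrist");cv2.imwrite("pics/w1.png",im[:,:,::-1])
np.save("w1.npy",c["view"]);print(c)
print("dot",proj(c,np.array([.5693,.1942,.1174])),"meter",proj(c,np.array([.4988,-.02,.1443])))
print(manip.get_state()["position"],manip.get_state()["ee_rot"])
E
```

```text
{'camera_matrix': array([[322.5159,   0.    , 317.7016],
       [  0.    , 322.5159, 192.0195],
       [  0.    ,   0.    ,   1.    ]]), 'k1': -0.041739683840151885, 'view': array([[ 0.4344,  0.9007,  0.0016, -0.4248],
       [-0.8635,  0.417 , -0.2837,  0.3394],
       [-0.2562,  0.1219,  0.9589, -0.4218],
       [ 0.    ,  0.    ,  0.    ,  1.    ]])}
dot [315.932  269.9495] meter [144.6454 299.7216]
[0.4377 0.2569 0.3686] [ 0.0024  0.2249  0.9744 -0.0018]
```

View pics/w1.png

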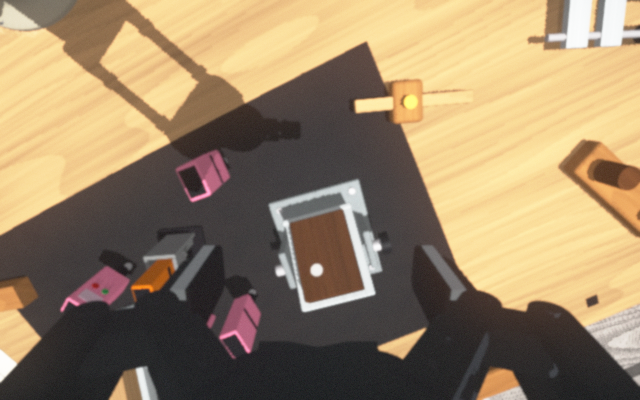

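The wrist view has the dot at (316,270), where I predicted it, with the timber quad around (289,221), (346,208), (369,292), (305,303). I'll fit the tilt so that the quad's size comes out 112x80 mm.

```bash
python3 - <<'E'
from h import *
from scipy.optimize import least_squares
np.set_printoptions(precision=4,suppress=True)
im=cv2.imread("pics/w1.png")[:,:,::-1].copy();c=eyes.get_calibration("wrist");c["view"]=np.load("w1.npy")
bl,l=blobs(im,lambda h,s,v:(h<14)&(s>90)&(v<150)&(v>40),300)
b=[x for x in bl if 280<x[1][0]<370 and 210<x[1][1]<300];print(b)
i=l[285,340];m=(l==i).astype(np.uint8);hull=cv2.convexHull(cv2.findContours(m,0,1)[0][0])
ap=cv2.approxPolyN(hull,4,ensure_convex=True).reshape(-1,2).astype(float);print(ap)
wb,_=blobs(im[255:285,300:332].copy(),lambda h,s,v:(s<60)&(v>170),10);print(wb)
dot=tri_uv=wb[0][1]+[300,255]
ctr=ap.mean(0);r=np.array([ray(c,p) for p in ap])
def corners(th,yaw,zd):
    D=onz(c,dot,zd);n=np.array([-np.sin(th)*np.cos(yaw),-np.sin(th)*np.sin(yaw),np.cos(th)])
    return D,n,np.array([o+d*((D-o)@n)/(d@n) for o,d in r])
def res(p):
    D,n,X=corners(p[0],p[1],p[2]);u=np.array([np.cos(p[0])*np.cos(p[1]),np.cos(p[0])*np.sin(p[1]),np.sin(p[0])]);v=np.cross(n,u)
    a=X@u;b=X@v;a=np.sort(a-a.mean());b=np.sort(b-b.mean())
    return np.r_[(a-[-.056,-.056,.056,.056])*1e3,(b-[-.04,-.04,.04,.04])*1e3,(p[2]-.1174)/.0015]
for th0 in(.45,.6):
    s=least_squares(res,[th0,-.17,.1174]);print(s.x,s.cost,s.fun);
D,n,X=corners(*s.x);print("dot",D,"n",n,X)
# bed normal offset
cc=np.array([.5825,.2086,.075]);print("n.(dot-axis)",(D-cc)@n)
# meter orange
bl,l=blobs(im,lambda h,s,v:(h>4)&(h<16)&(s>200)&(v>140),40);print(bl)
E
```

```text
[([291, 210, 72, 92, 4398], array([325.5, 255.8]))]
[[363. 288.]
 [305. 302.]
 [290. 223.]
 [342. 209.]]
[([10, 8, 13, 14, 135], array([16.2, 14.6]))]
[ 0.7185 -0.1701  0.1165] 3.009093439987166 [-0.1038 -0.0815 -0.1426  0.3279  1.099   1.2399 -1.1856 -1.1533 -0.6262]
[ 0.7185 -0.1701  0.1165] 3.009093439987176 [-0.1038 -0.0815 -0.1426  0.3279  1.099   1.2399 -1.1856 -1.1533 -0.6262]
dot [0.5695 0.1945 0.1165] n [-0.6488  0.1114  0.7528] [[0.6068 0.2433 0.1414]
 [0.5933 0.1669 0.1411]
 [0.5102 0.181  0.0674]
 [0.5234 0.2576 0.0674]]
n.(dot-axis) 0.03809652799423882
[([132, 261, 41, 31, 507], array([154.7, 277.7]))]
```

```bash
python3 - <<'E'
from h import *
np.set_printoptions(precision=0,suppress=True)
c=eyes.get_calibration("wrist");c["view"]=np.load("w1.npy")
cs,cd=eyes.get_calibration("scene"),eyes.get_calibration("side")
ap=np.array([[364,289],[304.5,303],[289,222.5],[343,208]],float);dot=np.array([316.2,269.6]);yaw=-.172
for th in(.45,.52,.59,.66,.73):
    D=onz(c,dot,.117);n=np.array([-np.sin(th)*np.cos(yaw),-np.sin(th)*np.sin(yaw),np.cos(th)])
    X=[];
    for p in ap:
        o,d=ray(c,p);X.append(o+d*((D-o)@n)/(d@n))
    L=[np.linalg.norm(X[i]-X[(i+1)%4])*1e3 for i in range(4)]
    print(th,"side",*[(proj(cd,x)-[225,130])*4.2 for x in X],"scene",*[(proj(cs,x)-[210,130])*3.3 for x in X],"L",np.array(L))
print(c["view"][:3,:3].T@-c["view"][:3,3]*1000)
D=cv2.imread("pics/side0.png");S=cv2.imread("pics/scene0.png")
a=cv2.resize(D[138:182,268:316],None,fx=8,fy=8,interpolation=2);b=cv2.resize(S[205:245,355:418],None,fx=6,fy=6,interpolation=2)
o=np.zeros((352,384+378,3),np.uint8);o[:,:384]=a;o[:240,384:]=b;cv2.imwrite("pics/z.png",o)
E
```

```text
0.45 side [317.  58.] [332. 100.] [212. 157.] [202. 116.] scene [604. 347.] [525. 285.] [603. 250.] [676. 305.] L [ 81. 109.  77. 110.]
0.52 side [316.  55.] [330.  97.] [214. 163.] [204. 121.] scene [606. 345.] [527. 282.] [601. 254.] [674. 309.] L [ 81. 110.  78. 111.]
0.59 side [314.  53.] [328.  94.] [217. 168.] [207. 126.] scene [607. 342.] [529. 280.] [598. 258.] [671. 313.] L [ 80. 111.  79. 112.]
0.66 side [312.  51.] [326.  92.] [219. 174.] [209. 131.] scene [609. 339.] [531. 278.] [595. 262.] [669. 318.] L [ 80. 112.  80. 113.]
0.73 side [310.  48.] [324.  89.] [222. 180.] [211. 136.] scene [611. 336.] [533. 275.] [591. 266.] [666. 323.] L [ 79. 114.  81. 115.]
[370. 293. 501.]
```

View pics/z.png

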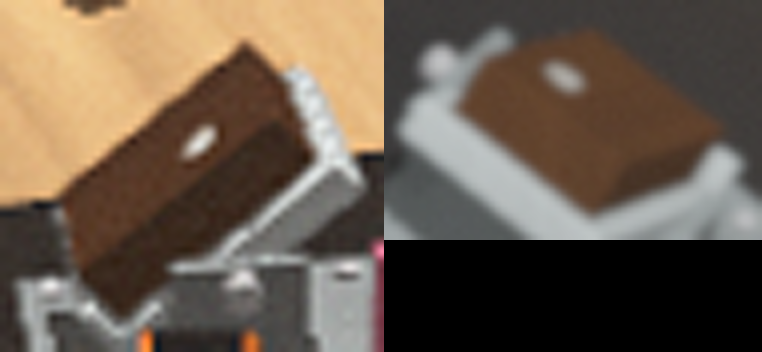

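The side crop has the face corners at about (245,43), (278,122), (83,262), (62,195). Together with the size fit (80/112 at 0.66) this gives a tilt of about 0.66 rad and a timber thickness of about 30 mm. The tool's yaw (64 deg) already matches the meter's y axis (about 62 deg), so I'll go above the meter.

>>> drive_tool([
  [[0, 0, 0], [1.2, -5.5, -1.4], 8.5],
  [[0, 0, 0], [1.2, -5.5, -1.4], 8.5],
  [[0, 0, 0], [1.2, -5.5, -1.4], 8.5],
  [[0, 0, 0], [1.2, -5.5, -1.4], 8.5],
  [[0, 0, 0], [1.2, -5.5, -1.4], 8.5],
  [[0, 0, 0], [0, 0, 0], 8.5],
])

```text
clock: 1.9
position: [0.4938, -0.0165, 0.2964]
ee_rot: [-0.002, 0.226, 0.974, -0.001]
contact_force: [-0.5, 0.7, 0.2]
width: 0.0849
gripper_force: 0.0
```

```bash
python3 - <<'E'
from h import *
np.set_printoptions(precision=4,suppress=True)
c=eyes.get_calibration("wrist");im=eyes.get_image("wrist");cv2.imwrite("pics/w2.png",im[:,:,::-1])
np.save("w2.npy",c["view"]);s=manip.get_state();print(s["position"],s["ee_rot"])
bl,l=blobs(im,lambda h,s,v:(h>4)&(h<18)&(s>170)&(v>100),100)
for b in bl:print(b)
cv2.imwrite("pics/w2c.png",cv2.resize(im[80:330,190:450],None,fx=2.3,fy=2.3)[:,:,::-1])
print(proj(c,np.array([.4988,-.02,.145])))
E
```

```text
[ 0.4937 -0.0144  0.2972] [-0.0014  0.2248  0.9744  0.0002]
([301, 150, 33, 61, 788], array([316.7, 173.3]))
[316.9688 187.5299]
```

View pics/w2c.png

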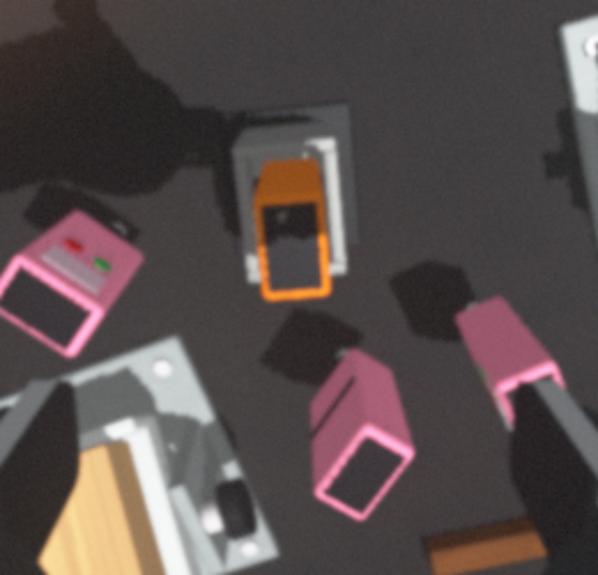

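The wrist crop shows the orange meter in its stand. Its top rim has corners at about (257,203), (325,201), (331,295) and (264,300) in crop pixels.

```bash
python3 - <<'E'
from h import *
np.set_printoptions(precision=4,suppress=True)
c=eyes.get_calibration("wrist");c["view"]=np.load("w2.npy")
P=np.array([onz(c,(190+x/2.3,80+y/2.3),.145)[:2] for x,y in((257,203),(325,201),(331,295),(264,300))])
print(P,P.mean(0));d=P[3]+P[2]-P[0]-P[1];print(np.arctan2(d[1],d[0]),[np.linalg.norm(P[i]-P[(i+1)%4]) for i in range(4)])
# foot of stand corners z~0.0? rough
E
```

```text
[[ 0.4767 -0.0244]
 [ 0.4876 -0.0002]
 [ 0.5237 -0.0146]
 [ 0.5137 -0.0399]] [ 0.5004 -0.0198]
-0.3897991327496634 [np.float64(0.026521725549906124), np.float64(0.038812227717659284), np.float64(0.02719142293634128), np.float64(0.040126524632807886)]
```

>>> drive_tool([
  [[0, 0, 0.04], [0.6, -0.6, -4], 8.5],
  [[0, 0, 0], [0, 0, -4], 8.5],
  [[0, 0, 0], [0, 0, -3.5], 8.5],
  [[0, 0, 0], [0, 0, -3], 8.5],
  [[0, 0, 0], [0, 0, -2], 8.5],
  [[0, 0, 0], [0, 0, -2], 8.5],
  [[0, 0, 0], [0, 0, 0], 8.5],
  [[0, 0, 0], [0, 0, 0], 8.5],
])

```text
clock: 2.95
position: [0.5006, -0.0183, 0.1142]
ee_rot: [0.001, 0.203, 0.979, 0.0]
contact_force: [0.2, 0.3, 0.1]
width: 0.0852
gripper_force: 0.0
```

>>> drive_tool([
  [[0, 0, 0], [0, 0, 0], 2],
  [[0, 0, 0], [0, 0, 0], 2],
  [[0, 0, 0], [0, 0, 0], 2],
  [[0, 0, 0], [0, 0, 0], 2],
  [[0, 0, 0], [0, 0, 0], 2],
  [[0, 0, 0], [0, 0, 0], 2],
  [[0, 0, 0], [0, 0, 0], 2],
  [[0, 0, 0], [0, 0, 0], 2],
], force=60)

```text
clock: 3.95
position: [0.5002, -0.0193, 0.1136]
ee_rot: [0.0, 0.203, 0.979, -0.0]
contact_force: [-0.1, -0.5, 5.4]
width: 0.0274
gripper_force: 63.3
```

```bash
python3 - <<'E'
from h import *
np.set_printoptions(precision=5,suppress=True)
for i in range(3):
    s=manip.get_state();print(s["position"],s["ee_rot"],s["width"],s["gripper_force"],s["contact_force"],s["qpos"]);eyes.get_image("side")
E
```

```text
[ 0.50017 -0.01932  0.11362] [ 0.00025  0.20344  0.97909 -0.00006] 0.027392255314682794 63.33015561103821 [-0.08974 -0.49424  5.43136] [-0.1776   0.27577  1.85727 -0.00015  1.00805 -1.33857]
[ 0.50018 -0.01931  0.11363] [ 0.00026  0.20346  0.97908 -0.00005] 0.027041882474137708 63.33207607269287 [-0.36637  0.67181  4.91732] [-0.17759  0.27577  1.85725 -0.00014  1.00805 -1.33854]
[ 0.50016 -0.0193   0.11361] [ 0.00022  0.20346  0.97908 -0.00006] 0.02749628087060507 63.33344221115112 [-1.52332 -0.85475  5.05327] [-0.17759  0.2758   1.85727 -0.00015  1.00808 -1.33852]
```

Gripped (27.4 mm wide, 63 N). TCP z 0.1136 at home, so the tip lies 0.1036 m ahead of the TCP. I'll lift straight up.

>>> drive_tool([
  [[0, 0, 0], [0, 0, 1], 2],
  [[0, 0, 0], [0, 0, 3], 2],
  [[0, 0, 0], [0, 0, 4], 2],
  [[0, 0, 0], [0, 0, 4], 2],
  [[0, 0, 0], [0, 0, 4], 2],
  [[0, 0, 0], [0, 0, 3], 2],
  [[0, 0, 0], [0, 0, 0], 2],
])

```text
clock: 4.97
position: [0.5011, -0.0192, 0.3052]
ee_rot: [0.002, 0.203, 0.979, 0.0]
contact_force: [-0.3, 0.8, -2.6]
width: 0.0275
gripper_force: 62.7
```

>>> drive_tool([
  [[-0.0144, -0.081, 0], [-0.6, 2.9, 0], 2],
  [[-0.0144, -0.081, 0], [-0.6, 2.9, 0], 2],
  [[-0.0144, -0.081, 0], [-0.6, 2.9, 0], 2],
  [[-0.0144, -0.081, 0], [-0.6, 2.9, 0], 2],
  [[-0.0144, -0.081, 0], [-0.6, 2.9, 0], 2],
  [[-0.0144, -0.081, 0], [-0.6, 2.9, 0], 2],
  [[-0.0144, -0.081, 0], [-0.6, 2.9, 0], 2],
  [[-0.0144, -0.081, 0], [-0.6, 2.9, 0], 2],
])

```text
clock: 5.98
position: [0.45, 0.2129, 0.3006]
ee_rot: [0.322, 0.192, 0.927, 0.008]
contact_force: [0.9, -0.7, -2.0]
width: 0.0276
gripper_force: 62.7
```

```bash
cat >> h.py <<'E'
TIP=.1036
def tip(s,L=TIP):
    w,x,y,z=s["ee_rot"];from scipy.spatial.transform import Rotation as R
    Rm=R.from_quat([x,y,z,w]).as_matrix();return s["position"]+L*Rm[:,2],Rm
E
python3 - <<'E'
from h import *
np.set_printoptions(precision=4,suppress=True)
im=eyes.get_image("side");s=manip.get_state();T,Rm=tip(s);th,yaw=.66,-.172
n=np.array([-np.sin(th)*np.cos(yaw),-np.sin(th)*np.sin(yaw),np.cos(th)]);dot=np.array([.5695,.1945,.117])
print(s["position"],"z",Rm[:,2],"tip",T,"q",s["qpos"],"w",s["width"],s["contact_force"])
print("angle",np.arccos(-Rm[:,2]@n),"rotvec to fix",np.cross(Rm[:,2],-n),"move to 40mm standoff",(dot+n*(.04+TIP)-s["position"])*100)
sc=eyes.get_image("scene");wr=eyes.get_image("wrist");c=eyes.get_calibration("side")
print(proj(c,T),proj(eyes.get_calibration("scene"),T))
p=proj(c,T).astype(int);q=proj(eyes.get_calibration("scene"),T).astype(int)
z=lambda i,p:cv2.resize(i[p[1]-40:p[1]+40,p[0]-40:p[0]+40],(400,400),interpolation=2)
cv2.imwrite("pics/t1.png",np.hstack([z(im,p),z(sc,q)])[:,:,::-1])
E
```

```text
[0.448  0.217  0.2989] z [ 0.6008 -0.1021 -0.7928] tip [0.5102 0.2065 0.2168] q [ 0.6192 -0.0698  1.9502 -0.6053  0.8618 -0.2383] w 0.02737097221452691 [-2.7475  3.7211 -3.565 ]
angle 0.005164676165173627 rotvec to fix [-0.0025 -0.0043 -0.0014] move to 40mm standoff [ 3.479  -0.7461 -6.8448]
[274.6086 129.4515] [405.1121 182.0226]
```

View pics/t1.png

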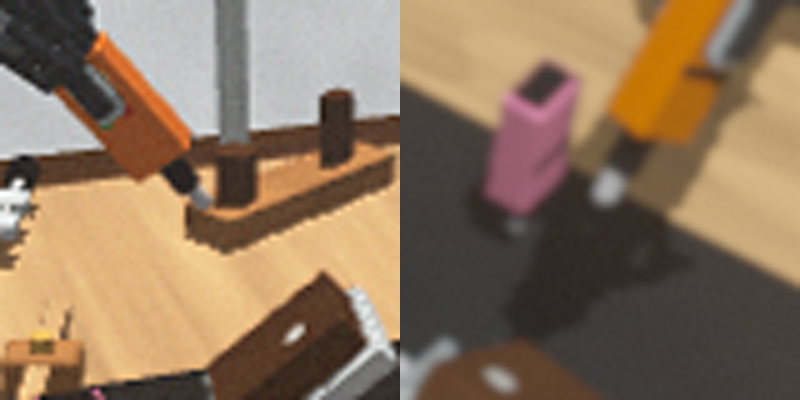

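Tip seen at side (208,207) and scene (604,200) in the crop, within about 1 px of prediction, so the grip model holds. I'll go to a 15 mm standoff.

>>> drive_tool([
  [[0, 0, 0], [1.5, -0.3, -2.6], 2],
  [[0, 0, 0], [1.5, -0.3, -2.6], 2],
  [[0, 0, 0], [1.2, -0.2, -2.1], 2],
  [[0, 0, 0], [0.8, -0.2, -1.5], 2],
  [[0, 0, 0], [0, 0, 0], 2],
  [[0, 0, 0], [0, 0, 0], 2],
])

```text
clock: 6.88
position: [0.5022, 0.2021, 0.2153]
ee_rot: [0.323, 0.193, 0.926, 0.009]
contact_force: [0.1, 0.7, -2.4]
width: 0.0269
gripper_force: 62.6
```

```bash
python3 - <<'E'
from h import *
np.set_printoptions(precision=4,suppress=True)
im=eyes.get_image("side");s=manip.get_state();sc=eyes.get_image("scene");wr=eyes.get_image("wrist");T,Rm=tip(s);th,yaw=.66,-.172
n=np.array([-np.sin(th)*np.cos(yaw),-np.sin(th)*np.sin(yaw),np.cos(th)]);dot=np.array([.5695,.1945,.117])
u=np.array([np.cos(th)*np.cos(yaw),np.cos(th)*np.sin(yaw),np.sin(th)]);v=np.cross(n,u)
print(s["position"],"z",Rm[:,2],"tip",T,s["contact_force"]);e=T-dot;print("along u,v,n mm",1e3*np.array([e@u,e@v,e@n]),u,v,n)
c,k=eyes.get_calibration("side"),eyes.get_calibration("scene");D=dot
for nm,cc in(("side",c),("scene",k)):print(nm,"tip",proj(cc,T),"dot",proj(cc,D),"du/5mm",proj(cc,D+.005*u)-proj(cc,D),"dv",proj(cc,D+.005*v)-proj(cc,D),"dn",proj(cc,D+.005*n)-proj(cc,D))
z=lambda i,p:cv2.resize(i[p[1]-25:p[1]+25,p[0]-25:p[0]+25],(400,400),interpolation=2)
print(proj(c,D).astype(int),proj(k,D).astype(int))
cv2.imwrite("pics/t2.png",np.hstack([z(im,proj(c,D).astype(int)),z(sc,proj(k,D).astype(int))])[:,:,::-1]);cv2.imwrite("pics/w3.png",wr[:,:,::-1])
E
```

```text
[0.5022 0.2024 0.2158] z [ 0.6025 -0.1073 -0.7909] tip [0.5647 0.1913 0.1339] [ 1.1259 -0.6888 -1.9987]
along u,v,n mm [ 7.0336 -3.9925 15.9408] [ 0.7783 -0.1352  0.6131] [0.1712 0.9852 0.    ] [-0.6041  0.1049  0.79  ]
side tip [291.8829 151.6224] dot [292.9889 155.47  ] du/5mm [ 1.1234 -0.8727] dv [-0.2    -0.6286] dn [-0.8912 -0.9716]
scene tip [385.3012 212.4192] dot [384.716  217.8575] du/5mm [-0.8541  0.2508] dv [1.4505 1.1228] dn [ 0.922  -1.5232]
[292 155] [384 217]
```

View pics/t2.png

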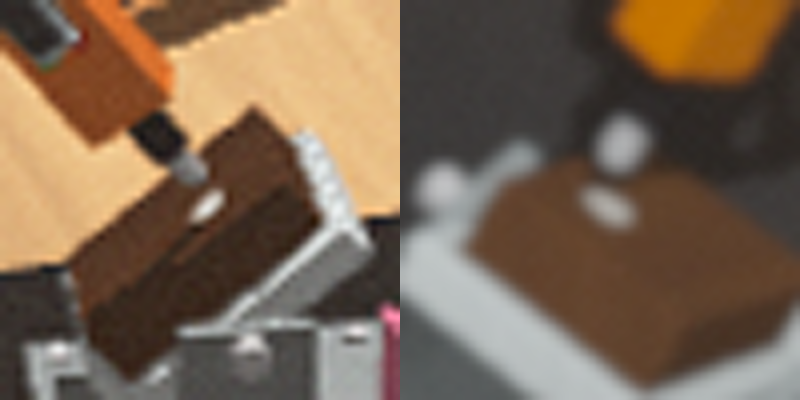

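At standoff, by arm pose and both pictures, the tip sits about +7 mm along the slope, -3 mm across and 16 mm off the face. It is square to the face. I'll correct sideways and advance about 8 mm.

>>> drive_tool([
  [[0, 0, 0], [-0.49, 0.39, -0.43], 2],
  [[0, 0, 0], [0.24, -0.04, -0.31], 2],
  [[0, 0, 0], [0.24, -0.04, -0.31], 2],
  [[0, 0, 0], [0, 0, 0], 2],
  [[0, 0, 0], [0, 0, 0], 2],
])

```text
clock: 7.65
position: [0.502, 0.2059, 0.2048]
ee_rot: [0.323, 0.193, 0.927, 0.009]
contact_force: [-0.1, 0.2, -1.9]
width: 0.0272
gripper_force: 62.7
```

```bash
cat > m.py <<'E'
from h import *
import sys
np.set_printoptions(precision=2,suppress=True)
th,yaw=.66,-.172
n=np.array([-np.sin(th)*np.cos(yaw),-np.sin(th)*np.sin(yaw),np.cos(th)]);dot=np.array([.5695,.1945,.117])
u=np.array([np.cos(th)*np.cos(yaw),np.cos(th)*np.sin(yaw),np.sin(th)]);v=np.cross(n,u)
F=[]
for i in range(int(sys.argv[1])):
    s=manip.get_state();F.append(s["contact_force"]);eyes.get_image("side")
T,Rm=tip(s);e=(T-dot)*1e3;F=np.mean(F,0)
print(s["clock"],"uvn",e@u,e@v,e@n,"ang",np.arccos(-Rm[:,2]@n),"F uvn",F@u,F@v,F@n,"w",s["width"])
E
python3 m.py 4
```

```text
7.8 uvn -0.3102622748307952 -0.4732580508866029 7.852496329248136 ang 0.0027410247830989727 F uvn -1.1877911464839148 0.2946337736314343 -1.862890658220648 w 0.027345479488780206
```

>>> drive_tool([
  [[0, 0, 0], [0.12, -0.02, -0.16], 2],
  [[0, 0, 0], [0.12, -0.02, -0.16], 2],
  [[0, 0, 0], [0, 0, 0], 2],
])

```text
clock: 8.22
position: [0.5043, 0.2054, 0.2014]
ee_rot: [0.323, 0.193, 0.927, 0.009]
contact_force: [0.4, 0.0, -2.1]
width: 0.0276
gripper_force: 62.7
```

```bash
python3 m.py 4
```

```text
8.375 uvn -0.5421515741417621 -0.5329928364028855 3.7516312640396787 ang 0.0030131387177820736 F uvn -1.2110901400086778 -0.09046397878693609 -1.649994274148276 w 0.027533033642695246
```

>>> drive_tool([
  [[0, 0, 0], [0.06, -0.01, -0.08], 2],
  [[0, 0, 0], [0.06, -0.01, -0.08], 2],
  [[0, 0, 0], [0, 0, 0], 2],
])

```text
clock: 8.8
position: [0.5056, 0.2053, 0.2001]
ee_rot: [0.323, 0.193, 0.927, 0.009]
contact_force: [-1.3, 0.4, -0.4]
width: 0.0277
gripper_force: 62.7
```

```bash
python3 m.py 4
```

```text
8.95 uvn -0.4350432329236351 -0.47222099171163034 1.8808829700061365 ang 0.002725895959107305 F uvn -1.7531588137106144 -0.28508462565986925 0.6133980394475738 w 0.027165755952153307
```

>>> drive_tool([
  [[0, 0, 0], [0.06, -0.01, -0.08], 2],
  [[0, 0, 0], [0, 0, 0], 2],
])

```text
clock: 9.25
position: [0.5062, 0.2053, 0.1993]
ee_rot: [0.323, 0.193, 0.927, 0.009]
contact_force: [-1.9, 0.2, 0.2]
width: 0.0276
gripper_force: 62.8
```

```bash
python3 m.py 4
```

```text
9.4 uvn -0.4553435190477749 -0.4687742002883345 0.8175951969106474 ang 0.002782549874355912 F uvn -1.3033944375944695 -0.4964778974806189 1.0743136637222122 w 0.02755289805643173
```

Contact felt: normal force is up 2.4 N at n=1.9 mm and 2.8 N at 0.8 mm, so the surface is at about n=2.2 mm. I'll press about 3.5 mm more, in two stages.

>>> drive_tool([
  [[0, 0, 0], [0.06, -0.01, -0.08], 2],
  [[0, 0, 0], [0.06, -0.01, -0.08], 2],
  [[0, 0, 0], [0, 0, 0], 2],
])

```text
clock: 9.82
position: [0.5074, 0.2051, 0.1976]
ee_rot: [0.323, 0.193, 0.927, 0.009]
contact_force: [-2.9, 0.3, 0.6]
width: 0.027
gripper_force: 63.0
```

```bash
python3 m.py 4
```

```text
9.975 uvn -0.5215196331539669 -0.4917168438560867 -1.2055623549438645 ang 0.0028603001844476317 F uvn -1.676419222962592 -0.2788191071530802 2.54650934373817 w 0.027526197239801434
```

>>> drive_tool([
  [[0, 0, 0], [0.06, -0.01, -0.08], 2],
  [[0, 0, 0], [0, 0, 0], 2],
])

```text
clock: 10.28
position: [0.508, 0.2049, 0.1969]
ee_rot: [0.323, 0.193, 0.927, 0.009]
contact_force: [-3.6, -0.1, 1.5]
width: 0.0275
gripper_force: 63.0
```

```bash
python3 m.py 6; python3 - <<'E'
from h import *
im=eyes.get_image("side");sc=eyes.get_image("scene")
z=lambda i,p:cv2.resize(i[p[1]-25:p[1]+25,p[0]-25:p[0]+25],(400,400),interpolation=2)
cv2.imwrite("pics/t3.png",np.hstack([z(im,(292,155)),z(sc,(384,217))])[:,:,::-1])
E
```

```text
10.525 uvn -0.5145890555790746 -0.4892161648262158 -2.2126787855160117 ang 0.002863655083496078 F uvn -1.4529618414165733 0.1902355554151672 3.390882359529903 w 0.027207705221041312
```

View pics/t3.png

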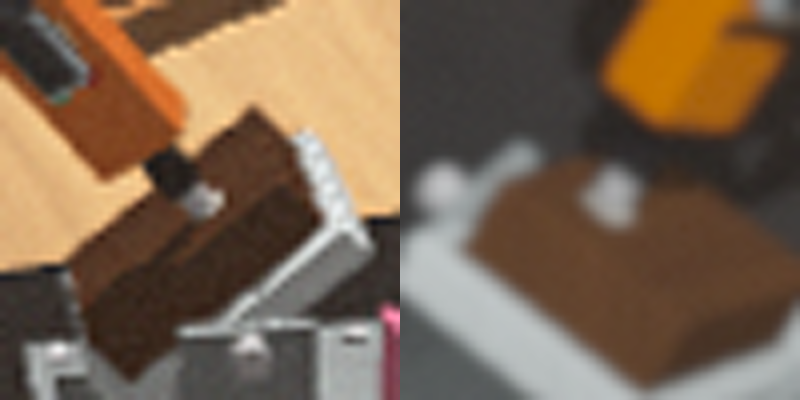

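The nose is pressing on the dot in both views, with the housing square to the face. The force rise (5.1 N) and the geometry both give about 4.4 mm. I'll check the sideways fit numerically from the saved standoff crops, using the steel-nose blob centroid against the model.

```bash
python3 - <<'E'
from h import *
np.set_printoptions(precision=2,suppress=True)
th,yaw=.66,-.172
n=np.array([-np.sin(th)*np.cos(yaw),-np.sin(th)*np.sin(yaw),np.cos(th)])
u=np.array([np.cos(th)*np.cos(yaw),np.cos(th)*np.sin(yaw),np.sin(th)]);v=np.cross(n,u)
c,k=eyes.get_calibration("side"),eyes.get_calibration("scene")
t1=cv2.imread("pics/t1.png")[:,:,::-1].copy();t2=cv2.imread("pics/t2.png")[:,:,::-1].copy()
f=lambda h,s,v:(s<75)&(v>105)
def get(t,box,org,sc):
    x0,y0,x1,y1=box;b,_=blobs(t[y0:y1,x0:x1].copy(),f,40);b=max(b,key=lambda b:b[0][4]);print(b)
    return org+(b[1]+[x0,y0]+.5)/sc-.5
A=[];B=[]
T1=np.array([.5102,.2065,.2168]);T2=np.array([.5647,.1913,.1339])
for nm,t,box,org,sc,cc,T in(("t1side",t1,(180,170,216,215),(234,89),5,c,T1),("t1scene",t1,(585,160,635,210),(365-80,142),5,k,T1),
  ("t2side",t2,(165,140,212,187),(267,130),8,c,T2),("t2scene",t2,(590,105,655,180),(359-50,192),8,k,T2)):
    p=get(t,box,np.array(org),sc);q=proj(cc,T+.009*n);print(nm,p,q,p-q)
    J=np.array([(proj(cc,T+.001*e)-proj(cc,T)) for e in(u,v)]).T; print("   uv mm",np.linalg.solve(J,p-q))
    w=p-q;A.append(J);B.append(w)
print("t1",np.linalg.lstsq(np.vstack(A[:2]),np.hstack(B[:2]),rcond=None)[0],"t2",np.linalg.lstsq(np.vstack(A[2:]),np.hstack(B[2:]),rcond=None)[0])
E
```

```text
([9, 14, 24, 26, 316], array([21.2, 27.6]))
t1side [273.84 128.12] [272.87 127.53] [0.97 0.59]
   uv mm [ 2.87 -9.6 ]
([8, 6, 37, 39, 995], array([23.9, 25.6]))
t1scene [406.38 178.72] [406.92 179.04] [-0.54 -0.32]
   uv mm [ 0.49 -1.49]
([11, 9, 32, 31, 637], array([27. , 25.9]))
t2side [290.56 150.3 ] [290.27 149.84] [0.29 0.46]
   uv mm [ 0.52 -4.39]
([8, 13, 49, 54, 1974], array([31.6, 40.3]))
t2scene [386.26 209.72] [386.97 209.65] [-0.71  0.08]
   uv mm [ 3.49 -0.39]
t1 [ 1.2  -1.88] t2 [ 0.61 -1.59]
```

>>> drive_tool([
  [[0, 0, 0], [0.03, 0, -0.04], 2],
  [[0, 0, 0], [0, 0, 0], 2],
])

```text
clock: 10.92
position: [0.5082, 0.2049, 0.1964]
ee_rot: [0.323, 0.193, 0.927, 0.009]
contact_force: [-3.5, 0.6, 2.7]
width: 0.0273
gripper_force: 63.1
```

```bash
python3 m.py 4
```

```text
11.075 uvn -0.5655406970448149 -0.4458690182358492 -2.72035900408494 ang 0.0029108900086968993 F uvn -0.9051045362846515 -0.2524068113982939 3.5089809295122265 w 0.02740892673455515
```

Sideways error is at most about 2 mm, and the nose is about 4.8 mm in. I'll hold for over 2 s.

>>> drive_tool([
  [[0, 0, 0], [0, 0, 0], 2],
  [[0, 0, 0], [0, 0, 0], 2],
  [[0, 0, 0], [0, 0, 0], 2],
  [[0, 0, 0], [0, 0, 0], 2],
  [[0, 0, 0], [0, 0, 0], 2],
  [[0, 0, 0], [0, 0, 0], 2],
  [[0, 0, 0], [0, 0, 0], 2],
  [[0, 0, 0], [0, 0, 0], 2],
])

```text
clock: 12.12
position: [0.5082, 0.205, 0.1964]
ee_rot: [0.323, 0.193, 0.927, 0.009]
contact_force: [-3.2, 0.8, 2.9]
width: 0.0276
gripper_force: 63.2
```

>>> drive_tool([
  [[0, 0, 0], [0, 0, 0], 2],
  [[0, 0, 0], [0, 0, 0], 2],
  [[0, 0, 0], [0, 0, 0], 2],
  [[0, 0, 0], [0, 0, 0], 2],
  [[0, 0, 0], [0, 0, 0], 2],
  [[0, 0, 0], [0, 0, 0], 2],
  [[0, 0, 0], [0, 0, 0], 2],
  [[0, 0, 0], [0, 0, 0], 2],
])

```text
clock: 13.12
position: [0.5082, 0.2049, 0.1964]
ee_rot: [0.323, 0.193, 0.927, 0.009]
contact_force: [-2.6, 1.1, 1.8]
width: 0.0272
gripper_force: 63.2
```

```bash
python3 m.py 4
```

```text
13.275 uvn -0.5683589722637624 -0.4340155762955654 -2.7385063867438397 ang 0.0029191532701906085 F uvn -0.44466004578120055 -0.2714382665376303 3.3809694518846674 w 0.027357371029317915
```

Held about 2.2 s at a steady 5 N. Retracting along the normal, then untilting back over the stand.

>>> drive_tool([
  [[0, 0, 0], [-0.6, 0.1, 0.8], 2],
  [[0, 0, 0], [-1.2, 0.2, 1.6], 2],
  [[0, 0, 0], [-1.5, 0.26, 2.0], 2],
  [[0, 0, 0], [-1.5, 0.26, 2.0], 2],
  [[0, 0, 0], [-1.5, 0.26, 2.0], 2],
  [[0, 0, 0], [0, 0, 0.5], 2],
])

```text
clock: 14.08
position: [0.4446, 0.2163, 0.2866]
ee_rot: [0.323, 0.192, 0.926, 0.01]
contact_force: [0.5, -0.6, -1.8]
width: 0.0274
gripper_force: 62.8
```

>>> drive_tool([
  [[0.0144, 0.081, 0], [0.7, -2.9, 0.25], 2],
  [[0.0144, 0.081, 0], [0.7, -2.9, 0.25], 2],
  [[0.0144, 0.081, 0], [0.7, -2.9, 0.25], 2],
  [[0.0144, 0.081, 0], [0.7, -2.9, 0.25], 2],
  [[0.0144, 0.081, 0], [0.7, -2.9, 0.25], 2],
  [[0.0144, 0.081, 0], [0.7, -2.9, 0.25], 2],
  [[0.0144, 0.081, 0], [0.7, -2.9, 0.25], 2],
  [[0.0144, 0.081, 0], [0.7, -2.9, 0.25], 2],
])

```text
clock: 15.08
position: [0.5017, -0.0182, 0.3047]
ee_rot: [-0.001, 0.204, 0.979, -0.0]
contact_force: [0.2, 0.7, -2.2]
width: 0.0274
gripper_force: 62.6
```

>>> drive_tool([
  [[0, 0, 0], [0, 0, 0], 2],
  [[0, 0, 0], [0, 0, 0], 2],
])

```text
clock: 15.32
position: [0.501, -0.0164, 0.3044]
ee_rot: [-0.001, 0.204, 0.979, 0.0]
contact_force: [-0.9, 0.5, -3.1]
width: 0.0278
gripper_force: 62.6
```

```bash
python3 - <<'E'
from h import *
np.set_printoptions(precision=5,suppress=True)
from scipy.spatial.transform import Rotation as R
s=manip.get_state();q=s["ee_rot"];A=R.from_quat([*q[1:],q[0]]);H=R.from_quat([.20345,.97908,-.00006,.00025])
print(s["position"],"move cm",(np.array([.5002,-.0193,.1136])-s["position"])*100,"turn",(H*A.inv()).as_rotvec())
E
```

```text
[ 0.501   -0.01643  0.30436] move cm [ -0.07994  -0.28728 -19.07613] turn [-0.00082 -0.00216  0.00074]
```

>>> drive_tool([
  [[0, 0, 0], [-0.08, -0.29, 0], 2],
  [[0, 0, 0], [0, 0, -3], 2],
  [[0, 0, 0], [0, 0, -4], 2],
  [[0, 0, 0], [0, 0, -3], 2],
  [[0, 0, 0], [0, 0, 0], 2],
  [[0, 0, 0], [0, 0, 0], 2],
])

```text
clock: 16.08
position: [0.5011, -0.0189, 0.2069]
ee_rot: [0.001, 0.203, 0.979, 0.0]
contact_force: [-1.5, 0.2, -2.1]
width: 0.0274
gripper_force: 62.6
```

```bash
python3 -c "
from h import *
s=manip.get_state();print((np.array([.5002,-.0193,.1136])-s['position'])*100)"
```

```text
[-0.08986636 -0.03715634 -9.32997992]
```

>>> drive_tool([
  [[0, 0, 0], [-0.08, -0.04, -1], 2],
  [[0, 0, 0], [0, 0, -2], 2],
  [[0, 0, 0], [0, 0, -2], 2],
  [[0, 0, 0], [0, 0, -2], 2],
  [[0, 0, 0], [0, 0, -1.3], 2],
  [[0, 0, 0], [0, 0, 0], 2],
  [[0, 0, 0], [0, 0, 0], 2],
])

```text
clock: 16.95
position: [0.5003, -0.0197, 0.1231]
ee_rot: [0.001, 0.203, 0.979, 0.0]
contact_force: [0.0, -0.2, -1.9]
width: 0.0275
gripper_force: 62.6
```

```bash
python3 -c "
from h import *
s=manip.get_state();print((np.array([.5002,-.0193,.1136])-s['position'])*100,s['contact_force'])"
```

```text
[-0.01229718  0.04044633 -0.95340972] [ 0.04119626 -0.22362185 -1.91251784]
```

>>> drive_tool([
  [[0, 0, 0], [0, 0.03, -0.5], 2],
  [[0, 0, 0], [0, 0, -0.3], 2],
  [[0, 0, 0], [0, 0, -0.15], 2],
  [[0, 0, 0], [0, 0, 0], 2],
  [[0, 0, 0], [0, 0, 0], 2],
])

```text
clock: 17.58
position: [0.4996, -0.0193, 0.1136]
ee_rot: [0.0, 0.203, 0.979, 0.0]
contact_force: [-2.5, -0.0, 6.1]
width: 0.0277
gripper_force: 63.4
```

```bash
python3 -c "
from h import *
s=manip.get_state();print((np.array([.5002,-.0193,.1136])-s['position'])*100,s['contact_force'])"
```

```text
[ 0.06176198 -0.00237232 -0.00050994] [-2.52440889 -0.04060147  6.13473933]
```

Seated: same height as at the start, with the ledges pushing back. Releasing and rising.

>>> drive_tool([
  [[0, 0, 0], [0, 0, 0], 4],
  [[0, 0, 0], [0, 0, 0], 6],
  [[0, 0, 0], [0, 0, 0], 8.5],
  [[0, 0, 0], [0, 0, 0], 8.5],
  [[0, 0, 0], [0, 0, 0], 8.5],
  [[0, 0, 0], [0, 0, 0], 8.5],
  [[0, 0, 0], [0, 0, 0], 8.5],
])

```text
clock: 18.45
position: [0.4996, -0.0193, 0.1129]
ee_rot: [0.0, 0.203, 0.979, 0.0]
contact_force: [0.4, -0.5, 0.1]
width: 0.085
gripper_force: 0.0
```

>>> drive_tool([
  [[0, 0, 0], [0, 0, 1], 8.5],
  [[0, 0, 0], [0, 0, 3], 8.5],
  [[0, 0, 0], [0, 0, 4], 8.5],
  [[0, 0, 0], [0, 0, 4], 8.5],
  [[0, 0, 0], [0, 0, 4], 8.5],
  [[0, 0, 0], [0, 0, 2.3], 8.5],
  [[0, 0, 0], [0, 0, 0], 8.5],
  [[0, 0, 0], [0, 0, 0], 8.5],
])

```text
clock: 19.45
position: [0.4989, -0.0192, 0.2951]
ee_rot: [-0.001, 0.203, 0.979, 0.0]
contact_force: [0.1, -0.1, 0.2]
width: 0.0849
gripper_force: 0.0
```

```bash
python3 - <<'E'
from h import *
np.set_printoptions(precision=4,suppress=True)
c=eyes.get_calibration("wrist");im=eyes.get_image("wrist");s=manip.get_state();print(s["position"],s["contact_force"],s["width"])
old=cv2.imread("pics/w2.png")[:,:,::-1].copy();co=dict(c);co["view"]=np.load("w2.npy")
f=lambda h,s,v:(h>4)&(h<18)&(s>170)&(v>100)
for cc,i in((co,old),(c,im)):
    b=blobs(i,f,100)[0];print(b);b=max(b,key=lambda b:b[0][4])
    print(onz(cc,b[1],.13),[onz(cc,p,.145)[:2] for p in((b[0][0],b[0][1]+b[0][3]),(b[0][0]+b[0][2],b[0][1]+b[0][3]))])
for n in("scene","side"):
    a=eyes.get_image(n);o=cv2.imread(f"pics/{n}0.png")[:,:,::-1].copy();p=proj(eyes.get_calibration(n),np.array([.5,-.02,.12])).astype(int)
    sl=np.s_[p[1]-12:p[1]+12,p[0]-12:p[0]+12]
    for i in(o,a):print(n,blobs(i[sl].copy(),lambda h,s,v:(h>2)&(h<18)&(s>150)&(v>100),15)[0])
E
```

```text
[ 0.4988 -0.0191  0.2947] [-0.0211  0.4091  0.5498] 0.08484583643026368
[([301, 150, 33, 61, 788], array([316.7, 173.3]))]
[ 0.4898 -0.016   0.13  ] [array([ 0.5126, -0.0434]), array([ 0.5261, -0.0157])]
[([302, 145, 32, 59, 735], array([317.5, 167.5]))]
[ 0.4902 -0.0155  0.13  ] [array([ 0.5131, -0.041 ]), array([ 0.5248, -0.0139])]
scene [([3, 3, 18, 21, 262], array([11.4, 14.6]))]
scene [([3, 6, 18, 18, 249], array([11.1, 15. ]))]
side [([5, 4, 16, 20, 180], array([12.7, 14.9]))]
side [([5, 5, 16, 19, 180], array([12.7, 15.1]))]
```

The meter is back where it started, within a pixel in the scene and side views and about 1 mm in the wrist view, and released.

```bash
python3 -c "
from rig import job
print(job.sign_off())"
```

```text
the job is handed in; nothing more can be done
None
```

I took the reading on the dark piece's white dot, with the nose about 4.8 mm in and the meter square to the face, and held it for over 2 s. The meter is back in its stand, released, and the job is handed in; the sign-off gave no verdict.

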